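Shut off the marked air valve in a covered bench valve box

TASK

The air line with the red handle must be shut off: push the sliding cover of the bench's blue valve box along to the box's blank end until the valve compartment is completely uncovered, then push the red handle round to its stop, fully shut. Do it all by pushing with the fingers, without lifting the cover; leave the yellow handle as it stands and the other things on the bench undisturbed.

Things in the scene. Friction and masses are not known exactly. Their poses are not given: they have to be found in the camera images.
- valve_box: Blue valve box fixed to the bench, 180 (x) x 590 (y) x 75 mm high; on its rim stand dark guide rails 12 mm high (tops at 87 mm), 9 mm wide along the long sides, 15 mm wide across the ends. Origin: centre of its underside, on the bench; y runs along its length, z up. Its left part, y -20 to 280 mm, is the blank closed deck, 75 mm high.
- cover: Loose aluminium cover plate, 156 (x) x 260 (y) x 5 mm, 0.36 to 0.63 kg, lying on the rim between the rails (3 mm play each side), sliding along the box's y. Origin: centre of its underside. It starts over the compartment, origin at box y = -148 to -125 mm; stops at the ends limit that to +-150 mm; beyond +110 mm the compartment is completely uncovered.
- cover_rib (a point): Middle of the top of the cover's black upright rib, the thing to push: 100 mm long in x, 12 mm wide in y, 25 mm high (80 to 105 mm above the bench), on the middle of the plate.
- compartment (a point): Centre of the mouth of the open-topped white valve compartment, at the right end of the box, at rim height (75 mm). The compartment is 140 (x) x 250 (y) mm inside, box y -270 to -20 mm; floor at 6 mm; brass pipes along x, up to 41 mm high, lie under the handles.
- red_handle (a joint): Angle of the red valve handle about its vertical pivot, rad: 0 = open, pointing along the box's -x, along its pipe; it grows clockwise seen from above to 1.571 = shut at its stop, pointing along the box's +y. It starts at 0 to 0.3, takes about 0.2 N m to turn (friction) and stays where it is left.
- red_tip (a point): Outer end of the red handle's sleeve on its centre line, 70 mm from the pivot. The red sleeve is 16 mm wide and 20 mm tall (46 to 66 mm above the bench) and runs from 16 to 70 mm from the pivot.
- red_pivot (a point): Pivot axis of the red handle, 56 mm above the bench. In the box frame at x = +40 mm and y = -205 or -100 mm (the yellow one has the other place).
- yellow_handle (a joint): Angle of the other, yellow valve handle, of the same make as the red one; it starts between 0 and 0.25 rad and must be left as it is.
- yellow_tip (a point): Outer end of the yellow handle's sleeve, like red_tip.
- yellow_pivot (a point): Pivot axis of the yellow handle, like red_pivot.
- nut: Bystander: loose steel hexagon nut, 50 mm across flats, 26 mm high, flat on the bench behind the box. Origin: centre of its underside.
- bearing: Bystander: loose steel ring, 52 mm across, 16 mm high, flat on the bench behind the box. Origin: centre of its underside.
- screwdriver: Bystander: loose screwdriver with a green handle, 200 mm long, lying behind the box along its length. Its x axis runs from handle to tip.
- bushing: Bystander: loose brass tube, 40 mm across, 35 mm high, standing in front of the box. Origin: centre of its underside.
- oil_bottle: Bystander: loose white bottle, 60 mm across, 170 mm high, to the right. Origin: centre of its underside.
- mug: Bystander: loose white mug, 80 mm across, 95 mm high, to the left. Origin: centre of its underside.
- hammer: Bystander: loose hammer with an orange handle, 280 mm long, lying to the right along x.

How it is judged:
By the outcome, as a careful person would: the job done as asked, in the order asked, and still so for the second after the job is handed in, with the robot touching nothing.
It also fails if it takes over 53 s, if anything falls off the work surface, if the arm or the gripper's body presses on something with over 40 N, if the wrist force passes 120 N, or if a joint passes its speed limit or range.

ROBOT

A 6-joint arm with a two-finger parallel gripper is mounted at the origin on the work surface. World frame = base frame: x ahead of the robot, y to its left, z up, the work surface at z = 0. Lengths are in m, angles in rad, forces in N, time in s.
With the tool pointing down it reaches from about 0.325 to 0.775 m from the base axis. Payload 9.3 kg.
Tool frame: the origin (TCP) lies at the very end of the fingers, on their centre line; the grasp point (between the pads) lies env.grasp_offset behind it (env.grasp_offset is the distance from the TCP to the grasp point, in m); z points along the fingers, y is the direction in which the jaws open and shut (so a half turn about z gives the same grasp; the last joint's range is limited). The gripper opens to 85 mm and grips with 20 to 120 N. Pads are 22 mm wide; open, the fingers measure 114 mm over their backs; the gripper's body (76 mm by 85 mm) begins 54 mm behind the grasp point. The pads swing forward as they close: fully open they stand 13 mm farther back than shut.
Start: joints at [0.972, 0.259, 0.021, 1.334, 0, 1.418], TCP at [0.237, 0.496, 0.204] pointing down, gripper open.
Joint ranges: [-3.04, 3.04], [-0.91, 1.82], [-1.04, 1.36], [-1.92, 1.95], [-1.52, 1.45], [-3.14, 3.14]. Speed limits (rad/s): [2.22, 2.22, 2.79, 3.14, 3.14, 3.14].

INTERFACE

Orientations are given as [roll, pitch, yaw] about the fixed x, y, z axes, in that order (R = Rz(yaw) Ry(pitch) Rx(roll)).
In Python, from workcell import env gives the robot as it stands. The module is installed in compiled form; this text tells all that it offers.
- The arm moves only by the tool move_arm, never from a script. Its argument "rows" is a list of rows, each a list of 3 entries, a list of its own where there are three numbers: the finger opening in m, from 0 to 0.0854, then the shift along the tool's x, y, z in m, then the turn, a rotation vector about the tool's x, y, z in degrees. In form: [[jaw, [tx, ty, tz], [ax, ay, az]], ...]. A call has 1 to 8 rows; each row is the pose to reach, as a shift and turn from the pose commanded when the call began, along the tool's axes at that moment; what a row does not reach only later rows make up. A row lasts 1/12 s, in which the tool goes at most 41.7 mm and 7.16 degrees, less where a joint would pass 70% of its speed; a pose out of reach is approached as far as the arm can. A call with a gripper value outside its range is refused whole. The fingers move at their own pace and stop on an object; "grip_force" is the grip in N (left out, the last holds). Time passes only in rows, so rows that repeat a pose let the fingers close. It gives the time, the measured TCP pose, the force and the opening at its end, in the units of the state.
- env.read_state(): the state, without advancing time (a new reading comes with each control period).
- env.camera(name): name is "scene" or "top" or "wrist"; returns the picture (480x640x3 uint8, red, green, blue); there is no depth.
- env.camera_params(name): a dict with "fx", "fy", "cx", "cy" (pixels), "R" (3x3) and "t" (3): a world point X has camera coordinates R X + t. Camera axes: x right, y down, z forward; pixel columns grow to the right and rows downward; lengths in m; the calibration is good to about 2 mm. The wrist camera is an equidistant fisheye: a pixel r from the principal point sees the ray r / f radians off the axis. A picture is of the moment at which its call begins: read the wrist's pose just before it. camera_params takes no time and is no camera call; for the wrist camera it gives the pose at the moment of the call.
- env.finish_job(): hands the job in, once; it reports no verdict.
Trained networks look in the newest picture that a camera, given by its name, has taken for a name from the list of things; names that differ only in an ending like _2 or _b are one class to them, and where a whole thing is asked for, a point or a joint stands for the part that bears it (a point fixed in the world has none). Each returns a list of dicts, best first, with "conf" (0 to 1); they miss things now and then, are a little off and sometimes report something else, mostly with a low value. They report only what shows in the picture. A call takes as long as a camera call.
- env.recognise(target, camera): "location" ([x, y, z] in m, in world coordinates, good to about 4 mm: the middle of the surface that is visible of it).
- env.cut_out(target, camera): "mask" (480x640 bool, what is visible of it).
The state is a dict: "t": time; "qpos": joint angles; "dq": joint speeds; "joint_efforts": joint torques, N m; "ee_pos": TCP position; "ee_rot": TCP orientation; "force": force on the tool from outside, world axes, zero at the start; "torque": the same for the moment, N m; "width": opening from 0.0 (shut) to 1.0 (fully open).
Only numpy, scipy, OpenCV 4.12 (cv2) and the standard library are available. Lean on these libraries where they do the work, as an engineer would, in place of code of your own. Each camera call takes 0.05 s, during which the arm holds its last target. There are 200 camera calls.

## Working session

There is one attempt and no reset: what is moved stays moved. The work goes in short steps, Python scripts to look and compute and a tool call to move; the robot and the scene stay as the last step left them, time stands still between calls to the robot, and variables do not carry over. Pictures are saved under pics/ and viewed, about 8 in all and at most 12, crops included, and the job is handed in when it is done.

Besides the shell and the picture viewer there is one more tool, called after "Request:" by a JSON object that holds its "method" and its "body", one argument or row to a line. move_arm: Moves the arm, as the interface text tells. Its arguments: {"type":"object","properties":{"rows":{"type":"array"},"grip_force":{"type":"number"}},"required":["rows"]}

```bash
mkdir -p pics
cat > h.py <<'E'
import numpy as np, cv2
from workcell import env
def save(cam,name):
    im=env.camera(cam); cv2.imwrite('pics/'+name,im[:,:,::-1]); return im
def plane(cam,u,v,z):
    p=env.camera_params(cam);R=np.array(p['R']);t=np.array(p['t'])
    d=R.T@np.array([(u-p['cx'])/p['fx'],(v-p['cy'])/p['fy'],1]);c=-R.T@t
    return c+d*(z-c[2])/d[2]
def proj(cam,X):
    p=env.camera_params(cam);c=np.array(p['R'])@X+p['t'];return c[0]/c[2]*p['fx']+p['cx'],c[1]/c[2]*p['fy']+p['cy']
E
python3 - <<'E'
from h import *
s=env.read_state();print({k:np.round(v,3) for k,v in s.items()},env.grasp_offset)
save('top','top0.png')
for n in ['valve_box','cover','cover_rib','compartment','red_handle','oil_bottle','mug','bushing','nut','bearing','screwdriver','hammer']:
    print(n,[(np.round(d['location'],3),round(d['conf'],2)) for d in env.recognise(n,'top')][:2])
E
```

```text
{'t': np.float64(0.0), 'qpos': array([ 0.972,  0.259,  0.021,  1.334, -0.   ,  1.418]), 'dq': array([-0.   ,  0.001,  0.001,  0.   ,  0.001, -0.001]), 'joint_efforts': array([ 0.0000e+00, -5.5565e+01,  3.4453e+01,  1.4000e-02, -0.0000e+00,
       -0.0000e+00]), 'ee_pos': array([0.237, 0.496, 0.203]), 'ee_rot': array([-3.14 , -0.   ,  2.696]), 'force': array([ 0.138, -0.119,  0.446]), 'torque': array([ 0.025, -0.017,  0.023]), 'width': np.float64(1.0)} 0.0187
valve_box [(array([0.515, 0.149, 0.077]), 0.87)]
cover [(array([ 0.532, -0.083,  0.079]), 0.58)]
cover_rib [(array([ 0.53 , -0.087,  0.082]), 0.96)]
compartment [(array([0.514, 0.149, 0.079]), 0.87)]
red_handle [(array([0.515, 0.146, 0.076]), 0.49)]
oil_bottle [(array([ 0.645, -0.478,  0.106]), 0.93)]
mug [(array([0.596, 0.524, 0.048]), 0.76)]
bushing []
nut [(array([0.668, 0.207, 0.028]), 0.79)]
bearing [(array([0.694, 0.064, 0.017]), 0.71), (array([ 0.531, -0.086,  0.084]), 0.41)]
screwdriver [(array([ 0.7  , -0.187,  0.024]), 0.54)]
hammer [(array([ 0.421, -0.478,  0.025]), 0.58)]
```

View pics/top0.png

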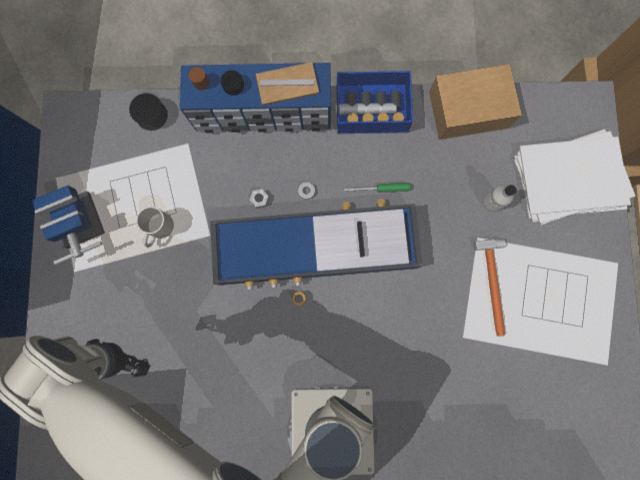

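The top picture shows the box (px ~215–418, 207–283), slightly yawed. The cover is at its right end with the rib at (361,238), and the deck on the left is clear. Next I fit the box pose.

Run:
```python
from h import *
im=env.camera('top');hsv=cv2.cvtColor(im,cv2.COLOR_RGB2HSV)
roi=np.zeros((480,640),np.uint8);roi[195:295,205:430]=1
def fit(m,z):
    m=(m&roi).astype(np.uint8);n,l,st,_=cv2.connectedComponentsWithStats(m);k=1+np.argmax(st[1:,4]);
    c=max(cv2.findContours((l==k).astype(np.uint8),cv2.RETR_EXTERNAL,cv2.CHAIN_APPROX_NONE)[0],key=cv2.contourArea)
    P=np.array([plane('top',u,v,z)[:2] for u,v in c[:,0,:]],np.float32)
    r=cv2.minAreaRect(P*1000);print(st[k],r);return r
fit(((hsv[...,0]>100)&(hsv[...,0]<125)&(hsv[...,1]>120)&(hsv[...,2]>50)).astype(np.uint8),.075)
fit(((hsv[...,1]<60)&(hsv[...,2]>150)).astype(np.uint8),.080)
x=fit((hsv[...,2]<60).astype(np.uint8),.087)
p=fit(((hsv[...,2]<60)&(np.indices((480,640))[1]>340)&(np.indices((480,640))[1]<385)&(np.indices((480,640))[0]>214)&(np.indices((480,640))[0]<262)).astype(np.uint8),.105)
cv2.imwrite('pics/crop.png',cv2.resize(im[190:300,200:430],None,fx=3.4,fy=3.4,interpolation=cv2.INTER_CUBIC)[:,:,::-1])
print(env.camera_params('top'))
```

```text
[ 218  217   98   62 5146] ((517.5598754882812, 181.30384826660156), (158.41339111328125, 272.42156982421875), 3.983393669128418)
[ 313  209   96   62 4652] ((535.4417724609375, -87.21965026855469), (156.51980590820312, 259.912841796875), 4.150123119354248)
[358 222   6  34  91] ((537.028076171875, -88.07023620605469), (94.73515319824219, 8.48145866394043), 4.31110143661499)
[358 222   6  34  91] ((534.5064697265625, -86.8885269165039), (93.53412628173828, 8.37392807006836), 4.311090469360352)
{'fx': 505.5547787228746, 'fy': 505.5547787228746, 'cx': 322.4235407559147, 'cy': 234.05491897654827, 'R': array([[-0.01279135, -0.99984806, -0.0118423 ],
       [-0.9888515 ,  0.01440604, -0.14820651],
       [ 0.14835459,  0.00981451, -0.98888553]]), 't': array([0.02730867, 0.55760692, 1.4398502 ])}
```

View pics/crop.png

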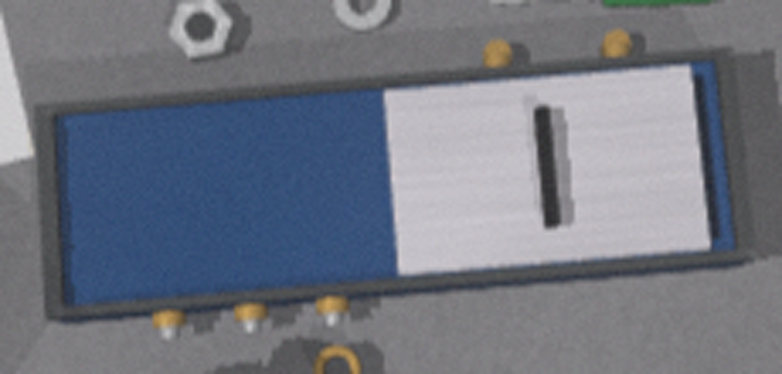

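The fit gives a box yaw of about 4.06° and an origin near (0.527, 0.037). The cover is at box y ≈ -124, and its measured size of 156x260 matches the spec. First I turn the tool onto the box axes (tool y = box +y, tool x = box -x) while moving across.

Request:
{"method": "move_arm", "body": {
  "rows": [
    [0,[-0.04,-0.03,0],[0,0,-6]],
    [0,[-0.07,-0.06,0],[0,0,-12]],
    [0,[-0.1,-0.08,0],[0,0,-18]],
    [0,[-0.13,-0.1,0],[0,0,-24]],
    [0,[-0.16,-0.13,0],[0,0,-29.6]],
    [0,[-0.19,-0.15,0],[0,0,-29.6]],
    [0,[-0.22,-0.175,0],[0,0,-29.6]],
    [0,[-0.25,-0.2,0],[0,0,-29.6]]
  ],
  "grip_force": 60
}}

```text
t: 1.37
ee_pos: [0.3769, 0.2063, 0.2043]
ee_rot: [3.141, 0.001, -3.07]
force: [1.0, -0.1, 0.7]
width: 0.002
```

```bash
cat >> h.py <<'E'
TH=np.radians(4.06);O=np.array([.5275,.0375,0]);BR=np.array([[np.cos(TH),-np.sin(TH),0],[np.sin(TH),np.cos(TH),0],[0,0,1]])
def box(X):return BR.T@(np.array(X)-O)
def wld(X):return BR@np.array(X)+O
def st():
    s=env.read_state();print('t',round(float(s['t']),2),'box',np.round(box(s['ee_pos'])*1000,1),'yaw-TH',np.round(np.degrees(s['ee_rot'][2]-TH)%360,2),'F',np.round(BR.T@s['force'],1),'w',np.round(s['width'],2));return s
E
python3 -c "
from h import *
st()
print([np.round(box(d['location'])*1000) for n in ['cover','cover_rib'] for d in env.recognise(n,'scene')[:1]])"
```

```text
t 1.37 box [-138.3  179.   204.3] yaw-TH 180.01 F [ 1.  -0.1  0.7] w 0.0Traceback (most recent call last):
  File "<string>", line 4, in <module>
    print([np.round(box(d['location'])*1000) for n in ['cover','cover_rib'] for d in env.recognise(n,'scene')[:1]])
                                                                                     ~~~~~~~~~~~~~^^^^^^^^^^^
ValueError: no camera of that name has taken a picture
```

Request:
{"method": "move_arm", "body": {
  "rows": [
    [0,[-0.015,-0.036,0],[0,0,0]],
    [0,[-0.03,-0.073,0],[0,0,0]],
    [0,[-0.045,-0.11,0],[0,0,0]],
    [0,[-0.06,-0.147,0],[0,0,0]],
    [0,[-0.075,-0.184,0],[0,0,0]],
    [0,[-0.09,-0.22,0],[0,0,0]],
    [0,[-0.105,-0.257,0],[0,0,0]],
    [0,[-0.119,-0.294,0],[0,0,0]]
  ]
}}

```text
t: 2.03
ee_pos: [0.5166, -0.0789, 0.2041]
ee_rot: [-3.141, 0.001, -3.071]
force: [1.2, 0.8, 0.2]
width: 0.002
```

Request:
{"method": "move_arm", "body": {
  "rows": [
    [0,[-0.009,-0.025,0.03],[0,0,0]],
    [0,[-0.017,-0.045,0.06],[0,0,0]],
    [0,[-0.017,-0.045,0.075],[0,0,0]],
    [0,[-0.017,-0.045,0.075],[0,0,0]]
  ]
}}

```text
t: 2.37
ee_pos: [0.5345, -0.1211, 0.1252]
ee_rot: [3.139, -0.006, -3.073]
force: [-0.1, 1.1, -0.8]
width: 0.001
```

```bash
python3 -c "
from h import *
st()
im=save('scene','s1.png')
for n in ['cover_rib','red_handle']: print([np.round(box(d['location'])*1000) for d in env.recognise(n,'scene')[:2]])"
```

```text
t 2.37 box [  -4.2 -158.7  125.2] yaw-TH 179.88 F [-0.   1.1 -0.8] w 0.0
[array([  10., -123.,   78.])]
[]
```

View pics/s1.png

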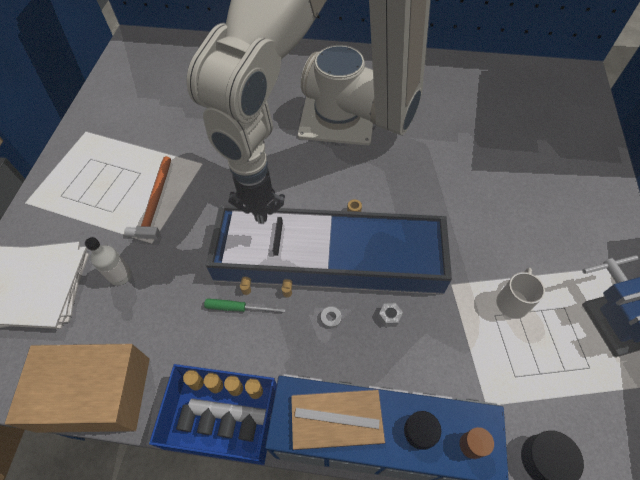

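In the scene view the closed fingers (263,215) are just on the -y side of the rib (278,236). I lower them to z ≈ 90 mm and start pushing gently.

Request:
{"method": "move_arm", "body": {
  "rows": [
    [0,[0,0,0.015],[0,0,0]],
    [0,[0,0,0.03],[0,0,0]],
    [0,[0,0,0.037],[0,0,0]],
    [0,[0,0,0.037],[0,0,0]]
  ]
}}

```text
t: 2.85
ee_pos: [0.5359, -0.1198, 0.0921]
ee_rot: [3.141, -0.0, -3.07]
force: [0.7, -0.3, 0.8]
width: 0.001
```

Request:
{"method": "move_arm", "body": {
  "rows": [
    [0,[0,0.006,0],[0,0,0]],
    [0,[0,0.012,0],[0,0,0]],
    [0,[0,0.018,0],[0,0,0]],
    [0,[0,0.026,0],[0,0,0]],
    [0,[0,0.034,0],[0,0,0]],
    [0,[0,0.042,0],[0,0,0]],
    [0,[0,0.05,0],[0,0,0]]
  ]
}}

```text
t: 3.43
ee_pos: [0.5325, -0.0696, 0.0921]
ee_rot: [-3.142, 0.0, -3.07]
force: [-0.0, 0.4, -0.1]
width: -0.004
```

```bash
python3 -c "
from h import *
st()
env.camera('scene')
for n in ['cover_rib','red_handle']: print([np.round(box(d['location'])*1000) for d in env.recognise(n,'scene')[:2]])"
```

```text
t 3.43 box [  -2.6 -107.2   92.1] yaw-TH 180.01 F [-0.   0.4 -0.1] w -0.0
[array([  11., -126.,   76.])]
[]
```

```bash
python3 -c "
from h import *
st()
a=env.camera('scene')[190:300,190:330];b=env.camera('wrist')
im=np.hstack([cv2.resize(a,(509,400)),cv2.resize(b,(533,400))[:,120:400]])
cv2.imwrite('pics/c2.png',im[:,:,::-1])"
```

```text
t 3.58 box [  -2.6 -107.5   92.1] yaw-TH 180.07 F [-0.7  0.4 -0.4] w -0.0
```

View pics/c2.png

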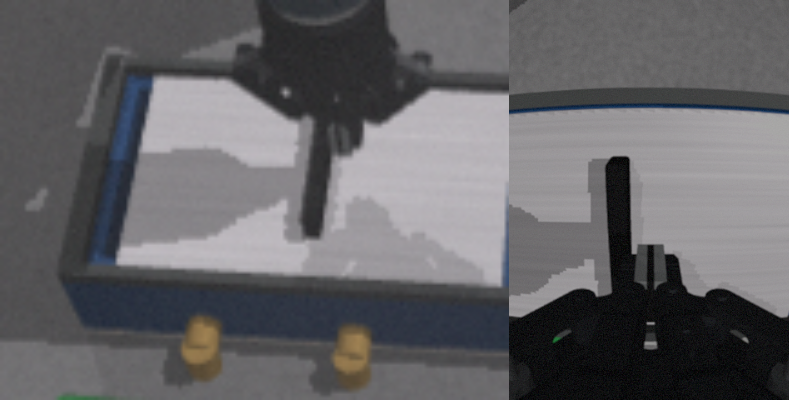

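```bash
python3 -c "
from h import *
s=st()
im=env.camera('scene')
print('tcp',proj('scene',s['ee_pos']))
for y in(-124,-90):
  for x in(-50,0,50): print(y,x,np.round(proj('scene',wld([x/1e3,y/1e3,.105]))),np.round(proj('scene',wld([x/1e3,y/1e3,.08]))))
for n in ['cover','cover_rib','valve_box']:
  for c in ['scene']:
    r=env.cut_out(n,c)
    if r: 
      v,u=np.nonzero(r[0]['mask']); print(n,r[0]['conf'],u.min(),u.max(),v.min(),v.max())
for c in [(-90,-295),(-90,295),(90,-295),(90,295)]: print(c,np.round(proj('scene',wld([c[0]/1e3,c[1]/1e3,.087]))))
cv2.imwrite('pics/c3.png',cv2.resize(im[200:300,200:340],None,fx=5,fy=5,interpolation=cv2.INTER_NEAREST)[:,:,::-1])"
```

```text
t 3.68 box [  -2.5 -108.2   92. ] yaw-TH 180.02 F [ 0.7 -0.4  0.3] w 0.0
tcp (np.float64(284.2366554404234), np.float64(235.23491681951182))
-124 -50 [280. 216.] [281. 222.]
-124 0 [277. 233.] [278. 238.]
-124 50 [275. 250.] [276. 256.]
-90 -50 [293. 217.] [294. 222.]
-90 0 [291. 234.] [292. 239.]
-90 50 [289. 251.] [290. 256.]
cover 0.59 221 331 210 268
cover_rib 0.74 222 330 211 268
valve_box 0.87 205 451 205 296
(-90, -295) [217. 204.]
(-90, 295) [444. 216.]
(90, -295) [203. 265.]
(90, 295) [450. 278.]
```

View pics/c3.png

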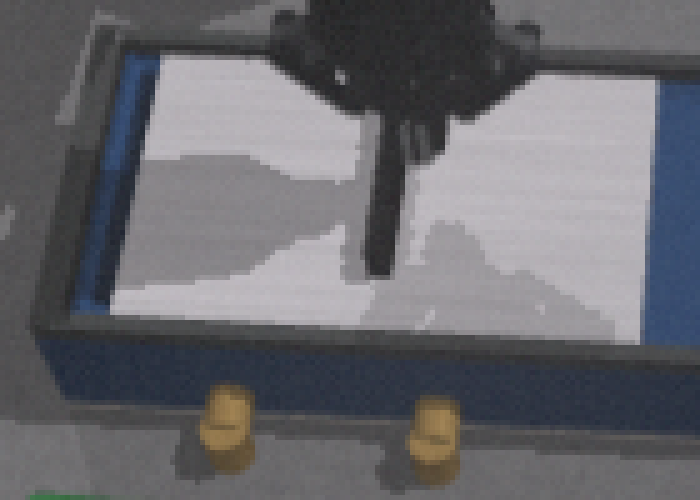

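The fingertips are on the +y side of the rib (tip px (425,155) in the crop), and the rib hasn't moved (end at (378,270)). So the fingertips passed over the rib, and the real tips are higher than the reported TCP. I'll check where the tips sit relative to the TCP.

```bash
cat >> h.py <<'E'
def wproj(X):
    p=env.camera_params('wrist');c=np.array(p['R'])@X+p['t'];th=np.arctan2(np.hypot(c[0],c[1]),c[2]);ph=np.arctan2(c[1],c[0])
    return p['cx']+p['fx']*th*np.cos(ph),p['cy']+p['fy']*th*np.sin(ph)
E
python3 -c "
from h import *
s=st();b=env.camera('wrist')
for dz in(0,.01,.02,.03): print(dz,np.round(wproj(s['ee_pos']+[0,0,dz])))
print('rib',[np.round(wproj(wld([x,-.124,.105]))) for x in(-.05,0,.05)])
p=env.camera_params('wrist');R=np.array(p['R']);print(-R.T@p['t'],R[2],box(-R.T@p['t']))
im=cv2.resize(b[150:400,200:440],None,fx=2.4,fy=2.4);cv2.imwrite('pics/c4.png',im[:,:,::-1])"
```

```text
t 3.88 box [  -2.6 -108.6   91.9] yaw-TH 179.97 F [ 0.6 -0.4 -0.2] w -0.0
0 [314. 285.]
0.01 [314. 294.]
0.02 [314. 304.]
0.03 [314. 315.]
rib [array([279., 198.]), array([282., 302.]), array([286., 382.])]
[ 0.45229996 -0.07710504  0.260874  ] [ 0.31308136  0.02254376 -0.94945871] [-0.08312548 -0.10899319  0.260874  ]
```

View pics/c4.png

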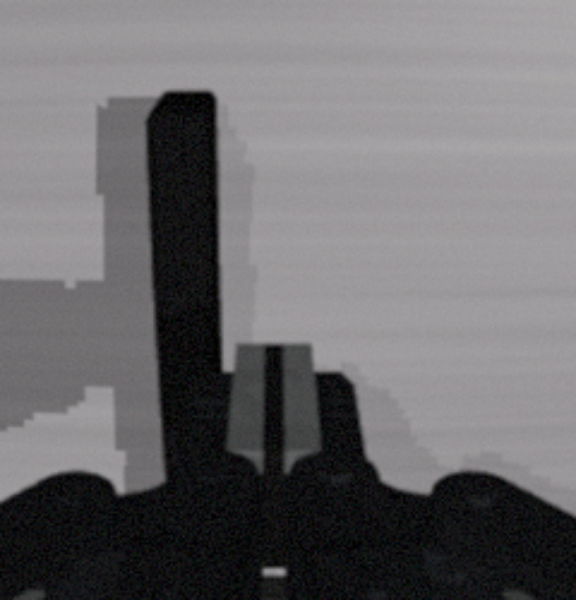

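In the wrist view the pad ends are at px (314,293), where a TCP-length finger would show its edge near v≈263. Both cameras put the tips about 25–30 mm above the reported TCP. I'll go back over the rib and descend carefully, using the force reading.

Request:
{"method": "move_arm", "body": {
  "rows": [
    [0,[0,0,-0.02],[0,0,0]],
    [0,[0,-0.03,-0.02],[0,0,0]],
    [0,[0,-0.06,-0.02],[0,0,0]],
    [0,[0,-0.06,-0.01],[0,0,0]],
    [0,[0,-0.06,0.005],[0,0,0]],
    [0,[0,-0.06,0.015],[0,0,0]],
    [0,[0,-0.06,0.02],[0,0,0]],
    [0,[0,-0.06,0.02],[0,0,0]]
  ]
}}

```text
t: 4.6
ee_pos: [0.5361, -0.1301, 0.0707]
ee_rot: [3.141, -0.002, -3.071]
force: [-0.6, 0.1, 0.2]
width: -0.001
```

```bash
python3 -c "
from h import *
s=st();a=env.camera('scene');b=env.camera('wrist')
print('tcp',[np.round(proj('scene',s['ee_pos']+[0,0,d])) for d in (0,.027)])
im=np.hstack([cv2.resize(a[200:280,200:320],(600,400),interpolation=0),cv2.resize(b[150:390,220:340],(200,400))])
cv2.imwrite('pics/c5.png',im[:,:,::-1])"
```

```text
t 4.6 box [  -3.3 -167.8   70.7] yaw-TH 180.0 F [-0.6  0.2  0.2] w -0.0
tcp [array([262., 238.]), array([260., 232.])]
```

View pics/c5.png

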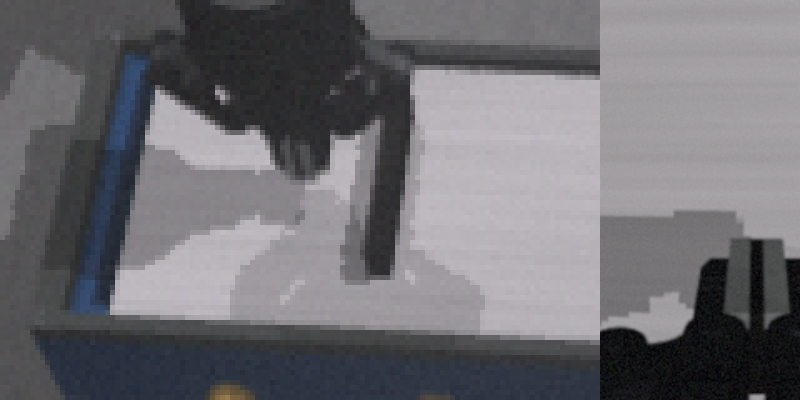

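The reported z is 70.7 with no contact and the tip is visibly above the plate, so the offset is confirmed at about +27 mm. I lower 8 mm and push.

Request:
{"method": "move_arm", "body": {
  "rows": [
    [0,[0,0,0.004],[0,0,0]],
    [0,[0,0,0.008],[0,0,0]],
    [0,[0,0.007,0.008],[0,0,0]],
    [0,[0,0.014,0.008],[0,0,0]],
    [0,[0,0.021,0.008],[0,0,0]],
    [0,[0,0.028,0.008],[0,0,0]],
    [0,[0,0.035,0.008],[0,0,0]],
    [0,[0,0.042,0.008],[0,0,0]]
  ]
}}

```text
t: 5.37
ee_pos: [0.5339, -0.0879, 0.0642]
ee_rot: [-3.141, 0.0, -3.071]
force: [0.7, -3.1, -0.2]
width: -0.002
```

```bash
python3 -c "
from h import *
s=st();a=env.camera('scene')
for n in ['cover','cover_rib']:
    r=env.cut_out(n,'scene')
    if r:
      v,u=np.nonzero(r[0]['mask']); print(n,r[0]['conf'],u.min(),u.max(),v.min(),v.max())
    print([np.round(box(d['location'])*1000) for d in env.recognise(n,'scene')[:2]])"
```

```text
t 5.37 box [  -2.5 -125.6   64.2] yaw-TH 180.01 F [ 0.4 -3.2 -0.2] w -0.0
cover 0.96 230 339 212 269
[array([ 18., -91.,  80.]), array([103., 467.,  55.])]
cover_rib 0.86 230 338 211 268
[array([ 20., -90.,  80.])]
```

The force is 3 N and the cover mask has shifted by +8 px, so it is moving. I carry on pushing.

Request:
{"method": "move_arm", "body": {
  "rows": [
    [0,[0,0.01,0],[0,0,0]],
    [0,[0,0.024,0],[0,0,0]],
    [0,[0,0.038,0],[0,0,0]],
    [0,[0,0.052,0],[0,0,0]],
    [0,[0,0.066,0],[0,0,0]],
    [0,[0,0.08,0],[0,0,0]],
    [0,[0,0.094,0],[0,0,0]],
    [0,[0,0.108,0],[0,0,0]]
  ]
}}

```text
t: 6.28
ee_pos: [0.5258, 0.0204, 0.064]
ee_rot: [-3.141, -0.0, -3.071]
force: [0.9, -2.6, -0.7]
width: 0.002
```

Request:
{"method": "move_arm", "body": {
  "rows": [
    [0,[0,0.014,0],[0,0,0]],
    [0,[0,0.028,0],[0,0,0]],
    [0,[0,0.042,0],[0,0,0]],
    [0,[0,0.056,0],[0,0,0]],
    [0,[0,0.07,0],[0,0,0]],
    [0,[0,0.082,0],[0,0,0]],
    [0,[0,0.09,0],[0,0,0]],
    [0,[0,0.096,0],[0,0,0]]
  ]
}}

```text
t: 6.95
ee_pos: [0.5191, 0.1159, 0.064]
ee_rot: [-3.141, -0.0, -3.07]
force: [-0.2, -3.0, 1.0]
width: -0.003
```

Request:
{"method": "move_arm", "body": {
  "rows": [
    [0,[0,0.006,0],[0,0,0]],
    [0,[0,0.012,0],[0,0,0]],
    [0,[0,0.018,0],[0,0,0]],
    [0,[0,0.024,0],[0,0,0]],
    [0,[0,0.03,0],[0,0,0]]
  ]
}}

```text
t: 7.37
ee_pos: [0.5173, 0.1451, 0.064]
ee_rot: [-3.142, -0.0, -3.071]
force: [-0.1, -2.6, 0.4]
width: -0.003
```

```bash
python3 -c "
from h import *
s=st();a=env.camera('scene')
for n in ['cover_rib','red_handle','red_tip','red_pivot','yellow_handle','yellow_tip']:
    print(n,[(np.round(box(d['location'])*1000),round(d['conf'],2)) for d in env.recognise(n,'scene')[:2]])
cv2.imwrite('pics/c6.png',cv2.resize(a[180:310,190:470],(800,371))[:,:,::-1])"
```

```text
t 7.37 box [ -2.5 108.1  64. ] yaw-TH 179.97 F [-0.2 -2.6  0.4] w -0.0
cover_rib []
red_handle [(array([ 11., -94.,  64.]), 0.68), (array([ 16., -96.,  52.]), 0.57)]
red_tip [(array([ 12., -92.,  66.]), 0.7)]
red_pivot [(array([ 17., -96.,  49.]), 0.8)]
yellow_handle [(array([   9., -192.,   60.]), 0.77)]
yellow_tip [(array([   9., -197.,   63.]), 0.75)]
```

View pics/c6.png

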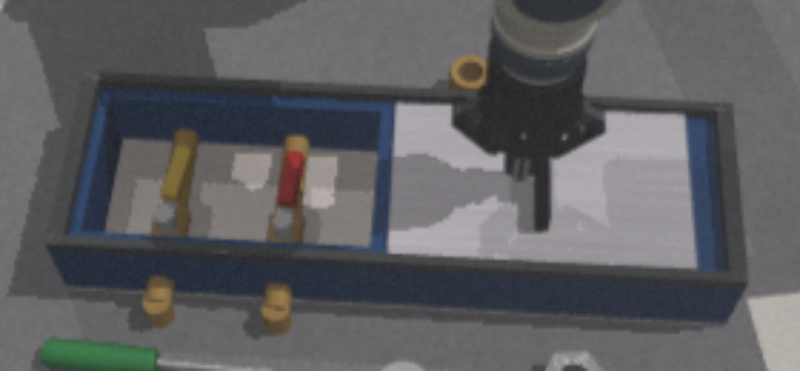

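The compartment is uncovered, with the cover edge (390,180) past the divider. Red is at pivot y=-100 and yellow at -205. I nudge the cover a little further, then back off and raise. After that I measure both handle angles and the cover.

Request:
{"method": "move_arm", "body": {
  "rows": [
    [0,[0,0.004,0],[0,0,0]],
    [0,[0,0.008,0],[0,0,0]],
    [0,[0,0.01,0],[0,0,0]],
    [0,[0,0,0],[0,0,0]],
    [0,[0,-0.01,0],[0,0,0]],
    [0,[0,-0.02,-0.03],[0,0,0]],
    [0,[0,-0.05,-0.06],[0,0,0]],
    [0,[0,-0.08,-0.08],[0,0,0]]
  ]
}}

```text
t: 8.38
ee_pos: [0.5231, 0.0641, 0.1461]
ee_rot: [3.141, 0.001, -3.069]
force: [1.4, 0.1, -0.4]
width: 0.002
```

```bash
cat >> h.py <<'E'
def handles(cam='scene'):
    im=env.camera(cam);hsv=cv2.cvtColor(im,cv2.COLOR_RGB2HSV)
    yy,xx=np.indices((480,640))
    u=[proj(cam,wld([x,y,.06])) for x in(-.07,.07) for y in(-.27,-.02)];u=np.array(u)
    roi=(xx>u[:,0].min())&(xx<u[:,0].max())&(yy>u[:,1].min())&(yy<u[:,1].max())
    for n,lo,hi,py in(('red',(0,8),150,-.1),('yellow',(22,32),120,-.205)):
        H=hsv[...,0].astype(int);m=roi&(((H<=lo[1])&(H>=lo[0]))|((n=='red')&(H>172)))&(hsv[...,1]>hi)&(hsv[...,2]>60)
        P=np.array([box(plane(cam,a,b,.062))[:2] for b,a in zip(*np.nonzero(m))])*1000
        if len(P)<8: print(n,'few',len(P));continue
        c=P.mean(0);w,v=np.linalg.eigh(np.cov(P.T));d=v[:,1];d=d*(-1 if d[1]-d[0]<0 else 1)
        print(cam,n,len(P),'c',np.round(c,1),'pca ang',round(np.arctan2(d[1],-d[0]),3),'from pivot',round(np.arctan2(c[1]-py*1000,40-c[0]),3))
def cover(cam='top'):
    im=env.camera(cam);hsv=cv2.cvtColor(im,cv2.COLOR_RGB2HSV)
    yy,xx=np.indices((480,640));u=np.array([proj(cam,wld([x,y,.08])) for x in(-.07,.07) for y in(-.03,.28)])
    m=((hsv[...,1]<60)&(hsv[...,2]>130)&(xx>u[:,0].min())&(xx<u[:,0].max())&(yy>u[:,1].min())&(yy<u[:,1].max()))
    P=np.array([box(plane(cam,a,b,.08))[:2] for b,a in zip(*np.nonzero(m))])*1000
    P=P[np.abs(P[:,0])<60];print(cam,'cover y 1/99%',np.percentile(P[:,1],[0.5,99.5]))
E
python3 -c "
from h import *
st();handles();handles('top');cover();cover('scene')
rb=box(plane('scene',379.7,258.8,.08));print('rib base before nudge',rb)"
```

```text
t 8.38 box [ -2.5  26.8 146.1] yaw-TH 180.1 F [ 1.4 -0.  -0.4] w 0.0
scene red 44 c [-17.1 -91.3] pca ang -0.046 from pivot 0.151
scene yellow 27 c [  -2.8 -194.1] pca ang 0.12 from pivot 0.25
top red 65 c [-11.2 -93.3] pca ang 0.054 from pivot 0.13
top yellow 72 c [  -7.7 -195.3] pca ang 0.136 from pivot 0.2Traceback (most recent call last):
  File "<string>", line 3, in <module>
    st();handles();handles('top');cover();cover('scene')
                                  ~~~~~^^
  File "h.py", line 34, in cover
    P=np.array([box(plane(cam,a,b,.08))[:2] for b,a in zip(*np.nonzero(m))])*1000
                    ~~~~~^^^^^^^^^^^^^
  File "h.py", line 6, in plane
    p=env.camera_params(cam);R=np.array(p['R']);t=np.array(p['t'])
ValueError: time passes only in moves, steps and waits
```

Request:
{"method": "move_arm", "body": {
  "rows": [
    [0,[0,-0.035,0],[0,0,0]],
    [0,[0,-0.07,0],[0,0,0]],
    [0,[0,-0.105,0],[0,0,0]],
    [0,[0,-0.14,0],[0,0,0]],
    [0,[0,-0.167,0],[0,0,0]],
    [0,[0,-0.167,0.02],[0,0,0]],
    [0,[0,-0.167,0.04],[0,0,0]],
    [0,[0,-0.167,0.04],[0,0,0]]
  ]
}}

```text
t: 9.2
ee_pos: [0.5323, -0.1011, 0.0997]
ee_rot: [3.138, -0.006, -3.072]
force: [-0.3, 0.6, -0.6]
width: 0.001
```

```bash
sed -i 's/^def plane/_C={}\n_cp=env.camera_params\ndef cp(c):\n    if c=="wrist": return _cp(c)\n    if c not in _C:_C[c]=_cp(c)\n    return _C[c]\ndef plane/; s/env.camera_params(/cp(/' h.py
python3 -c "
from h import *
s=st();cover();cover('scene')
rb=box(plane('scene',379.7,258.8,.08));print('rib base before nudge',rb)
a=env.camera('scene');b=env.camera('wrist')
print('tip pred',np.round(proj('scene',s['ee_pos']+[0,0,.027])))
im=np.hstack([cv2.resize(a[190:290,200:300],(400,400)),cv2.resize(b[100:420,160:480],(400,400))])
cv2.imwrite('pics/c7.png',im[:,:,::-1])"
```

```text
t 9.2 box [  -5.  -138.6   99.7] yaw-TH 179.94 F [-0.2  0.6 -0.6] w 0.0
top cover y 1/99% [-34.72220877 267.97450363]
scene cover y 1/99% [-28.76207812 267.90630777]
rib base before nudge [0.04341371 0.13052227 0.08      ]
tip pred [271. 226.]
```

View pics/c7.png

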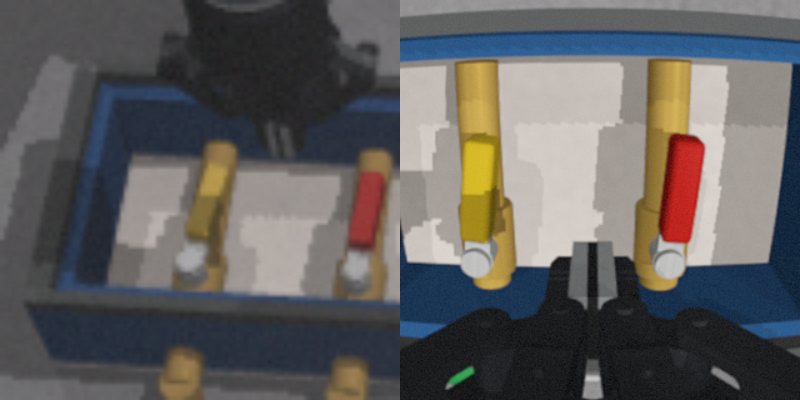

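The cover centre is at y ≈ 138 (>110), and the rib was pushed with an offset consistent with finger half-thickness ≈16 mm. The fingers (590,270 in the wrist view) are centred between the yellow (478,190) and red (683,190) handles. I descend to tip z ≈ 54 mm.

Request:
{"method": "move_arm", "body": {
  "rows": [
    [0,[-0.005,0,0.02],[0,0,0]],
    [0,[-0.005,0,0.04],[0,0,0]],
    [0,[-0.005,0,0.055],[0,0,0]],
    [0,[-0.005,0,0.065],[0,0,0]],
    [0,[-0.005,0,0.073],[0,0,0]],
    [0,[-0.005,0,0.073],[0,0,0]]
  ]
}}

```text
t: 9.9
ee_pos: [0.5395, -0.1008, 0.0303]
ee_rot: [3.141, -0.001, -3.07]
force: [0.6, -0.2, 0.5]
width: 0.007
```

```bash
python3 -c "
from h import *
s=st();handles();handles('top')
a=env.camera('scene');b=env.camera('wrist')
p=np.array([40,-100])
c0=box(s['ee_pos'])[:2]*1000
for th in (.1,.3,.5,.7,.9,1.1,1.3,1.45,1.57,1.62):
    u=np.array([-np.cos(th),np.sin(th)]);n=np.array([np.sin(th),np.cos(th)])
    c=p+40*u-n*(8+11*abs(np.sin(th))+16*abs(np.cos(th)));d=c-c0
    print(th,np.round(c,1),'tx,ty mm',np.round([-d[0],d[1]],1))
im=np.hstack([cv2.resize(a[190:290,200:300],(400,400)),cv2.resize(b[100:420,160:480],(400,400))])
cv2.imwrite('pics/c8.png',im[:,:,::-1])"
```

```text
t 9.9 box [   2.2 -138.8   30.3] yaw-TH 180.02 F [ 0.6 -0.3  0.5] w 0.01
scene red 93 c [ -3.6 -92.6] pca ang 0.077 from pivot 0.169
scene yellow 32 c [   1.8 -195.4] pca ang 0.243 from pivot 0.247
red few 0
yellow few 0
0.1 [  -2.3 -120.9] tx,ty mm [ 4.5 17.9]
0.3 [  -6.1 -113.5] tx,ty mm [ 8.2 25.3]
0.5 [  -8.2 -104.8] tx,ty mm [10.4 34. ]
0.7 [ -8.2 -95.1] tx,ty mm [10.4 43.7]
0.9 [ -5.7 -85.2] tx,ty mm [ 7.8 53.7]
1.1 [ -0.5 -75.7] tx,ty mm [ 2.6 63.1]
1.3 [  7.3 -67.6] tx,ty mm [-5.1 71.3]
1.45 [ 14.5 -62.8] tx,ty mm [-12.3  76. ]
1.57 [ 21. -60.] tx,ty mm [-18.8  78.8]
1.62 [ 22.2 -59.1] tx,ty mm [-20.1  79.8]
```

View pics/c8.png

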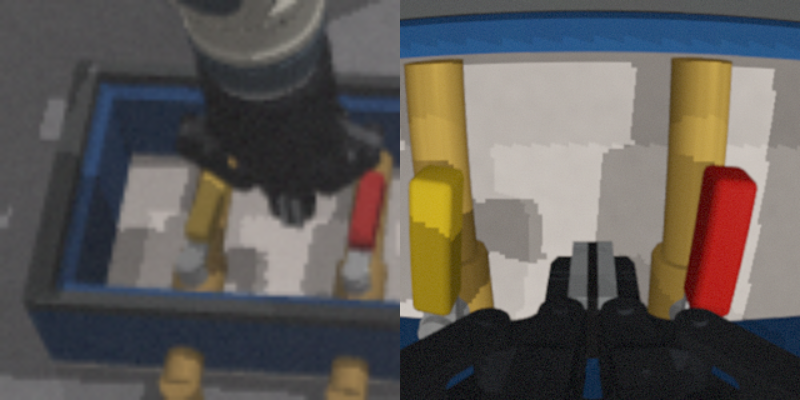

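The fingertips are clear between the handles, with no contact. I push along the arc in the first half of the turn.

Request:
{"method": "move_arm", "body": {
  "rows": [
    [0,[0.002,0.009,0],[0,0,0]],
    [0,[0.004,0.017,0],[0,0,0]],
    [0,[0.008,0.025,0],[0,0,0]],
    [0,[0.01,0.034,0],[0,0,0]],
    [0,[0.01,0.039,0],[0,0,0]],
    [0,[0.01,0.044,0],[0,0,0]],
    [0,[0.009,0.049,0],[0,0,0]],
    [0,[0.008,0.053,0],[0,0,0]]
  ]
}}

```text
t: 10.77
ee_pos: [0.5288, -0.0495, 0.032]
ee_rot: [-3.138, 0.002, -3.071]
force: [1.5, -8.7, 2.6]
width: -0.002
```

```bash
python3 -c "
from h import *
s=st();handles()"
```

```text
t 10.77 box [ -4.8 -86.9  32. ] yaw-TH 179.97 F [ 0.9 -8.7  2.6] w -0.0
scene red 81 c [  5.7 -69.1] pca ang 0.64 from pivot 0.732
scene yellow 33 c [   4.5 -196.2] pca ang 0.019 from pivot 0.243
```

Request:
{"method": "move_arm", "body": {
  "rows": [
    [0,[-0.003,0.005,0],[0,0,0]],
    [0,[-0.005,0.009,0],[0,0,0]],
    [0,[-0.009,0.013,0],[0,0,0]],
    [0,[-0.013,0.017,0],[0,0,0]],
    [0,[-0.017,0.02,0],[0,0,0]],
    [0,[-0.02,0.022,0],[0,0,0]],
    [0,[-0.023,0.024,0],[0,0,0]]
  ]
}}

```text
t: 11.4
ee_pos: [0.5477, -0.0231, 0.0308]
ee_rot: [-3.14, -0.003, -3.071]
force: [-4.5, -5.0, -0.5]
width: 0.003
```

```bash
python3 -c "
from h import *
s=st();handles()"
```

```text
t 11.4 box [ 15.9 -61.9  30.8] yaw-TH 180.0 F [-4.9 -4.7 -0.5] w 0.0
scene red 68 c [ 34.9 -52.6] pca ang 1.393 from pivot 1.463
scene yellow 46 c [  -1.9 -193.4] pca ang 0.084 from pivot 0.27
```

Request:
{"method": "move_arm", "body": {
  "rows": [
    [0,[-0.002,0,0],[0,0,0]],
    [0,[-0.004,0,0],[0,0,0]],
    [0,[-0.005,0,0],[0,0,0]],
    [0,[-0.005,0,0],[0,0,0]]
  ]
}}

```text
t: 11.78
ee_pos: [0.5523, -0.0216, 0.0306]
ee_rot: [3.14, -0.003, -3.07]
force: [-5.0, 1.8, -0.0]
width: -0.001
```

```bash
python3 -c "
from h import *
s=st();handles()"
```

```text
t 11.78 box [ 20.6 -60.7  30.6] yaw-TH 180.05 F [-4.8  2.1 -0. ] w -0.0
scene red 62 c [ 40.3 -50. ] pca ang 1.525 from pivot 1.577
scene yellow 45 c [  -5.2 -193.7] pca ang 0.128 from pivot 0.245
```

Force is still at the 5 N friction level, so the handle isn't on its stop yet. I continue in small steps.

Request:
{"method": "move_arm", "body": {
  "rows": [
    [0,[-0.001,0,0],[0,0,0]],
    [0,[-0.002,0,0],[0,0,0]],
    [0,[-0.002,0,0],[0,0,0]]
  ]
}}

```text
t: 12.08
ee_pos: [0.5525, -0.0216, 0.0306]
ee_rot: [3.14, -0.006, -3.07]
force: [-13.0, 0.7, 6.4]
width: -0.001
```

Request:
{"method": "move_arm", "body": {
  "rows": [
    [0,[-0.001,0,0],[0,0,0]],
    [0,[-0.002,0,0],[0,0,0]],
    [0,[-0.002,0,0],[0,0,0]]
  ]
}}

```text
t: 12.33
ee_pos: [0.5526, -0.0215, 0.0305]
ee_rot: [3.14, -0.009, -3.07]
force: [-20.9, -0.8, 11.4]
width: -0.003
```

The force has climbed to 21 N with no movement, so the handle is on its stop. I back off and raise clear.

Request:
{"method": "move_arm", "body": {
  "rows": [
    [0,[0.004,0,0],[0,0,0]],
    [0,[0.01,0,0],[0,0,0]],
    [0,[0.016,-0.008,0],[0,0,0]],
    [0,[0.016,-0.008,-0.03],[0,0,0]],
    [0,[0.016,-0.008,-0.07],[0,0,0]],
    [0,[0.016,-0.008,-0.11],[0,0,0]],
    [0,[0.016,-0.008,-0.15],[0,0,0]],
    [0,[0.04,-0.008,-0.17],[0,0,0]]
  ]
}}

```text
t: 13.0
ee_pos: [0.5223, -0.0343, 0.2053]
ee_rot: [-3.14, 0.007, -3.07]
force: [-0.9, -0.3, -0.3]
width: 0.005
```

Request:
{"method": "move_arm", "body": {
  "rows": [
    [0,[0.04,0,0],[0,0,0]],
    [0,[0.08,0,0],[0,0,0]],
    [0,[0.12,0,0],[0,0,0]],
    [0,[0.12,0,0],[0,0,0]]
  ]
}}

```text
t: 13.33
ee_pos: [0.393, -0.0414, 0.2013]
ee_rot: [-3.142, -0.001, -3.071]
force: [1.0, 0.3, 0.7]
width: -0.003
```

```bash
python3 -c "
from h import *
s=st();handles();handles('top');cover('scene')
for n in ['nut','bearing','screwdriver','hammer','bushing','oil_bottle','mug']: print(n,[np.round(d['location'],3) for d in env.recognise(n,'top')[:1]])
a=env.camera('scene');cv2.imwrite('pics/c9.png',cv2.resize(a[150:330,190:470],(800,514))[:,:,::-1])"
```

```text
t 13.33 box [-139.7  -69.2  201.3] yaw-TH 179.98 F [1.  0.2 0.7] w -0.0
scene red 86 c [ 39.2 -52.8] pca ang 1.561 from pivot 1.554
scene yellow 36 c [  -2.9 -193.7] pca ang 0.068 from pivot 0.257
top red 70 c [ 38.8 -53.4] pca ang 1.583 from pivot 1.545
top yellow 75 c [  -6.4 -195.1] pca ang 0.108 from pivot 0.211
scene cover y 1/99% [-23.24754607 267.77645765]
nut [array([0.67 , 0.209, 0.027])]
bearing [array([0.694, 0.065, 0.02 ])]
screwdriver [array([ 0.699, -0.186,  0.023])]
hammer [array([ 0.419, -0.477,  0.029])]
bushing [array([0.373, 0.089, 0.034])]
oil_bottle [array([ 0.643, -0.476,  0.107])]
mug [array([0.596, 0.522, 0.046])]
```

View pics/c9.png

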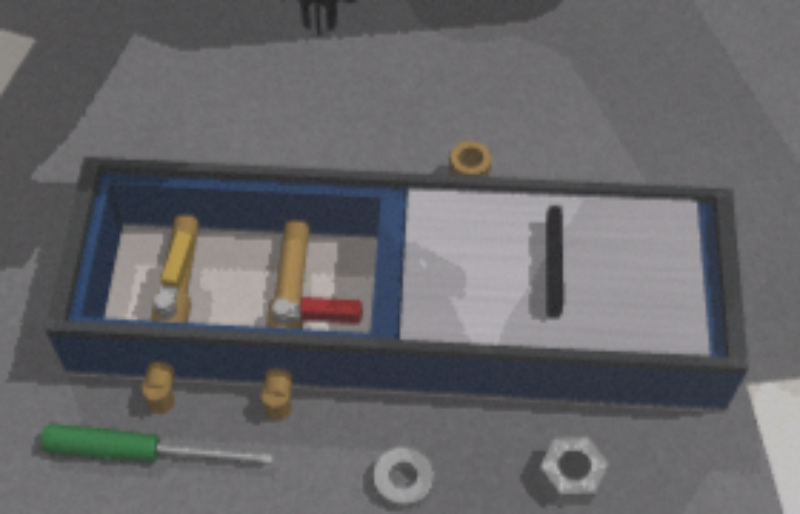

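The final picture shows the compartment fully open, the red handle (330,310) along the box, and the yellow handle (178,255) and the bystanders unchanged. I hand the job in.

```bash
python3 -c "
from h import *
print(env.finish_job())"
```

```text
the job is handed in; nothing more can be done
None
```

The air line with the red handle is shut off: I slid the cover clear of the valve compartment, then turned the red handle to its stop. I handed the job in at about 13 s.

**Cover:** it was pushed by its rib at about 3 N, without lifting. Its centre ended at box y ≈ +138 mm, and it needed to be past +110 mm.

**Red handle:** I pushed it until the force rose to 21 N with no further movement. The cameras read 1.55 to 1.58 rad afterwards, against 1.571 for fully shut.

**Yellow handle and bystanders:** the yellow handle reads as before, about 0.21 (top camera) and 0.25 (scene camera), so the two cameras differ by about 0.04. The nut, bearing, screwdriver, hammer, oil bottle and mug are within 2 mm of where they started. The bushing was not recognised in the first picture, so I could only compare it by eye, and it looks unmoved.

**What disagreed:** the shut fingertips sat about 27 mm higher than the reported tool position. My first push therefore passed over the rib without touching anything. I corrected the height from the pictures and repeated it.

I viewed 11 pictures, more than the 8 planned but under the limit of 12.

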